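# Change the drum of a spindle sander

### The job

Change the drum on the bench's spindle sander: take the thin sanding drum off the upright spindle and put it away on the bare leaning peg of the empty wooden holder, pushed fully home against the sloped board, then take the thick drum from the other holder and mount it on the spindle, sitting flat and fully down on the collar. Let go of both drums and leave the brush, mallet, plane and wood offcut where they are.

Things in the scene. Friction and masses are not known exactly. Their poses are not given: they have to be found in the camera images.
- thin_drum: a plain hollow sanding drum: dark grey abrasive sleeve on a black rubber core, 40 mm outside diameter, 50 mm long, straight bore of 20 mm diameter right through. Origin at its centre (mid-length, on the axis), z along its axis; either end may go down. Starts on the sander's spindle.
- thick_drum: a plain hollow sanding drum: dark grey abrasive sleeve on a black rubber core, 58 mm outside diameter, 50 mm long, straight bore of 20 mm diameter right through. Origin at its centre (mid-length, on the axis), z along its axis; either end may go down. Starts on the peg of one of the two holders.
- collar (a point): centre of the top of the sander's steel collar (31 mm diameter), 40 mm above the bench; z up along the spindle (16 mm diameter, 70 mm high above the collar, rounded tip). Around it a fixed grey plate 240 x 220 mm, top 30 mm above the bench, with a switch box (top 46 mm) at its edge nearest the robot. A seated drum has its end on the collar, its centre 25 mm above this point.
- empty_peg (a point): peg foot of the fixed wooden holder empty at the start: where the peg's axis meets the sloped board, 70 mm above the bench. z: up along the peg, 30 degrees from vertical, leaning roughly to the robot; y: level, across the 105 mm wide board; x: up its 135 mm slope. Peg: 16 mm diameter, 43 mm long, rounded tip. A seated drum has its end on the board, its centre 25 mm up the peg.
- full_peg (a point): peg foot of the fixed wooden holder that starts with the thick drum: where the peg's axis meets the sloped board, 70 mm above the bench. z: up along the peg, 30 degrees from vertical, leaning roughly to the robot; y: level, across the 105 mm wide board; x: up its 135 mm slope. Peg: 16 mm diameter, 43 mm long, rounded tip. A seated drum has its end on the board, its centre 25 mm up the peg.
- brush: a bench brush lying on the bench, about 200 mm long; a bystander. Origin at its underside.
- mallet: a square-headed wooden mallet lying flat, about 275 mm long, head 130 x 75 x 60 mm; a bystander. Origin at the centre of the head's underside, handle along +y.
- plane: a wooden hand plane, 220 x 60 mm and about 115 mm tall with its grips; a bystander. Origin at the centre of its underside.
- offcut: a wood offcut, 130 x 70 x 45 mm; a bystander. Origin at the centre of its underside.
Mind the look-alikes: they are no part of the job. What is shaped like the thick_drum but blue is not meant. Leave any pink look-alike of the thin_drum alone.

How it is judged:
By the outcome, as a careful person would: the job done as asked, in the order asked, and still so for the second after the job is handed in, with the robot touching nothing.
It also fails if it takes over 64 s, if anything falls off the work surface, if the arm or the gripper's body presses on something with over 40 N, if the wrist force passes 120 N, or if a joint passes its speed limit or range.

### The arm

A 7-joint arm with a two-finger parallel gripper is mounted at the origin on the work surface. World frame = base frame: x ahead of the robot, y to its left, z up, the work surface at z = 0. Lengths are in m, angles in rad, forces in N, time in s.
With the tool pointing down it reaches from about 0.425 to 0.875 m from the base axis. Payload 9.9 kg.
Tool frame: the origin (TCP) lies midway between the tips of the shut fingers; the grasp point (between the pads) lies 19 mm behind it; z points along the fingers, y is the line along which they close (so a half turn about z gives the same grasp; the last joint's range is limited). The gripper opens to 85 mm and grips with 20 to 120 N. Pads are 22 mm wide; open, the fingers measure 114 mm over their backs; the gripper's body (76 mm by 85 mm) begins 54 mm behind the grasp point. The pads swing forward as they close: fully open they stand 13 mm farther back than shut.
Start: joints at [-1.243, 0.576, 0.025, 1.437, -0.015, 1.129, -0.057], TCP at [0.27, 0.619, 0.231] pointing down, gripper open.
Joint ranges: [-2.76, 2.76], [-0.34, 2.15], [-1.52, 1.57], [0.19, 2.46], [-1.09, 4.23], [0.17, 1.99], [-2.82, 2.82]. Speed limits (rad/s): [2.22, 2.22, 3.01, 3.01, 3.14, 3.14, 3.14].

### API

Orientations are given as a unit quaternion [x, y, z, w].
In Python, from plant import * gives the robot as it stands.
- The arm moves only by the tool arm_command, never from a script. Its argument "targets" is a list of rows, each an object with "linear": the shift along the tool's x, y, z scaled (see below), a list of three; "turn": the turn about the tool's z scaled (see below); "grip": the opening, from 0 (shut) to 1 (fully open). In form: [{"linear": [x, y, z], "turn": turn, "grip": grip}, ...]. A call has 1 to 8 rows; each row is the pose to reach, as a shift and turn from the pose commanded when the call began, along the tool's axes at that moment, turning the shorter way round; what a row does not reach only later rows make up. The controller multiplies each number of a shift by 200 mm and each number of a turn by 180 degrees. A row lasts 1/12 s, in which the tool goes at most 41.7 mm and 7.16 degrees, less where a joint would pass 70% of its speed; a pose out of reach is approached as far as the arm can. A call with a number of a shift or a turn outside -1 to 1 is refused whole. A call with a gripper value outside its range is refused whole. The fingers move at their own pace and stop on an object; "grip_force" is the grip in N (left out, the last holds). Time passes only in rows, so rows that repeat a pose let the fingers close. It gives the time, the measured TCP pose, the force, the opening and the grip force at its end, in the units of the state.
- get_state(): the state, without advancing time (a new reading comes with each control period).
- camera(name): name is "scene" or "top" or "wrist"; returns a dict with "pixels" (420x560x3 uint8, red, green, blue), "fov_y" (degrees; the focal length in pixels is half the picture's height over the tangent of half this angle, whatever the lens; pixels are square), "cx", "cy" (the principal point, pixels), "extrinsics" (4x4, takes a point from camera to world coordinates). Camera axes: x right, y down, z forward; pixel columns grow to the right and rows downward; lengths in m; the calibration is good to about 2 mm. A picture is of the moment at which its call begins. There is no depth.
- close_job(): hands the job in; it is judged then, once.
The state is a dict: "t": time; "qpos": joint angles; "dq": joint speeds; "effort": joint torques, N m; "eef_pos": TCP position; "tool_rot": TCP orientation; "wrist_force": force on the tool from outside, world axes, zero at the start; "ft_torque": the same for the moment, N m; "grip_width": finger opening in m; "grip_force": force on a finger pad.
Only numpy, scipy, OpenCV 4.12 (cv2) and the standard library are available. Lean on these libraries where they do the work, as an engineer would, in place of code of your own. Each camera call takes 0.05 s, during which the arm holds its last target. There are 200 camera calls.

## Working session

There is one attempt and no reset: what is moved stays moved. The work goes in short steps, Python scripts to look and compute and a tool call to move; the robot and the scene stay as the last step left them, time stands still between calls to the robot, and variables do not carry over. Pictures are saved under pics/ and viewed, at most 10 in all, crops included, and the job is handed in when it is done.

Besides the shell and the picture viewer there is one more tool, called after "Call:" by a JSON object that holds its "name" and its "arguments". arm_command: Moves the arm, as the interface text tells. Shifts and turns lie within -1 to 1; 1 stands for 200 mm of shift or 180 degrees of turn. Its arguments: {"type":"object","properties":{"targets":{"type":"array","items":{"type":"object","properties":{"linear":{"type":"array","items":{"type":"number"}},"turn":{"type":"number"},"grip":{"type":"number"}}}},"grip_force":{"type":"number"}},"required":["targets"]}

```bash
ls; mkdir -p pics; cat > h.py <<'E'
from plant import *
import numpy as np, cv2
def shot(n,f):
    c=camera(n); np.save(f'pics/{f}.npy',c,allow_pickle=True); cv2.imwrite(f'pics/{f}.png',c['pixels'][:,:,::-1]); return c
def load(f): return np.load(f'pics/{f}.npy',allow_pickle=True).item()
def ray(c,u,v):
    f=210/np.tan(np.radians(c['fov_y'])/2); E=np.array(c['extrinsics'])
    d=E[:3,:3]@np.array([(u-c['cx'])/f,(v-c['cy'])/f,1]); return E[:3,3],d/np.linalg.norm(d)
def onz(c,u,v,z):
    o,d=ray(c,u,v); return o+d*(z-o[2])/d[2]
def proj(c,p):
    f=210/np.tan(np.radians(c['fov_y'])/2); E=np.array(c['extrinsics'])
    q=E[:3,:3].T@(np.array(p)-E[:3,3]); return np.array([c['cx']+f*q[0]/q[2],c['cy']+f*q[1]/q[2]])
def tri(*rs):
    A=0;b=0
    for o,d in rs:
        P=np.eye(3)-np.outer(d,d); A=A+P; b=b+P@o
    p=np.linalg.solve(A,b); return p,[np.linalg.norm((np.eye(3)-np.outer(d,d))@(p-o)) for o,d in rs]
E
python3 - <<'E'
from h import *
a=shot('scene','s0');b=shot('top','t0');
cv2.imwrite('pics/st.png',cv2.resize(np.hstack([a['pixels'],b['pixels']])[:,:,::-1],(800,300)))
for c in(a,b): print(c['fov_y'],c['cx'],c['cy'],np.round(c['extrinsics'],3).tolist())
s=get_state();print(s)
E
```

```text
pics
45.575007106709656 275.42521023187356 209.66427515478415 [[0.828, 0.391, -0.403, 1.085], [0.561, -0.573, 0.597, -0.791], [0.002, -0.72, -0.694, 0.931], [0.0, 0.0, 0.0, 1.0]]
55.0655452050278 288.4205673310671 198.60638378348565 [[-0.005, -0.982, 0.189, 0.342], [-1.0, 0.003, -0.012, -0.022], [0.011, -0.189, -0.982, 1.245], [0.0, 0.0, 0.0, 1.0]]
{'t': 0.1, 'qpos': array([-1.24279798,  0.5764507 ,  0.02482761,  1.43782149, -0.01498564,
        1.12902253, -0.05653533]), 'dq': array([ 7.81213054e-04,  2.82947082e-04, -2.02069958e-03, -9.49593831e-04,
       -2.08016778e-03, -7.08503105e-04,  3.78290259e-05]), 'effort': array([ 5.68545147e-03, -7.67309332e+01,  2.25760907e+00, -2.86606908e+01,
        1.57808868e-02,  8.56261002e-03, -9.39840419e-06]), 'eef_pos': array([0.26999624, 0.6181985 , 0.23052756]), 'tool_rot': array([ 2.04437614e-01,  9.78879301e-01, -7.49995520e-04, -1.15765981e-04]), 'wrist_force': array([-0.14251905,  0.4491791 , -0.21965226]), 'ft_torque': array([-0.02355324, -0.02163939,  0.04762034]), 'grip_force': 0.0, 'grip_width': 0.08505149631823515}
```

View pics/s0.png

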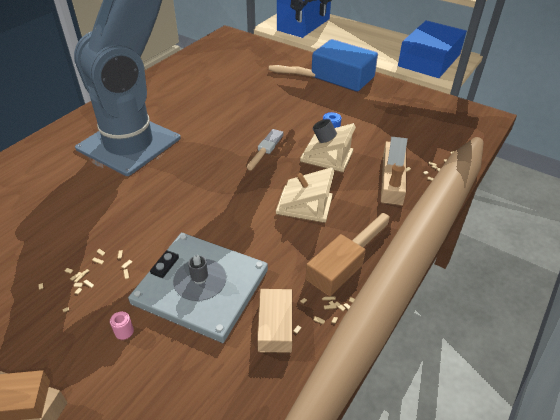

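View pics/t0.png

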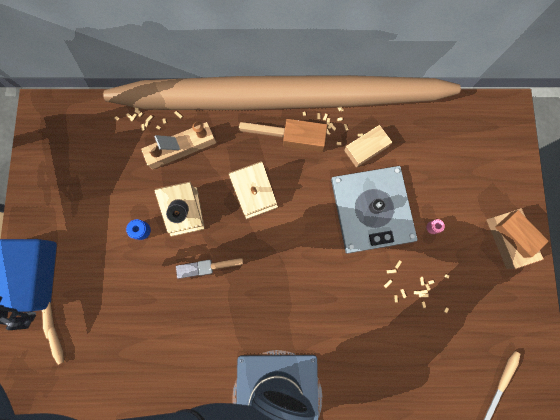

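The thin drum is on the spindle at scene (198,268), top (378,205). The dark thick drum is on the left holder at top (178,210), scene (325,130). The bare peg is at top (253,190), scene (303,181).

There are two look-alikes to leave alone: a blue ring at top (137,230) and a pink one at top (437,226). The drums I want are the dark grey ones. A montage will confirm that.

```bash
python3 - <<'E'
from h import *
a=load('s0');b=load('t0')
def crop(c,x,y,w=66,h=60,k=4): return cv2.resize(c['pixels'][y:y+h,x:x+w,::-1],None,fx=k,fy=k,interpolation=cv2.INTER_CUBIC)
R1=[crop(a,165,235),crop(a,270,160),crop(a,297,107)]
R2=[crop(b,345,175),crop(b,222,158),crop(b,145,178)]
m=np.vstack([np.hstack(R1),np.hstack(R2)]);print(m.shape);cv2.imwrite('pics/crops.png',m)
E
```

```text
(480, 792, 3)
```

View pics/crops.png

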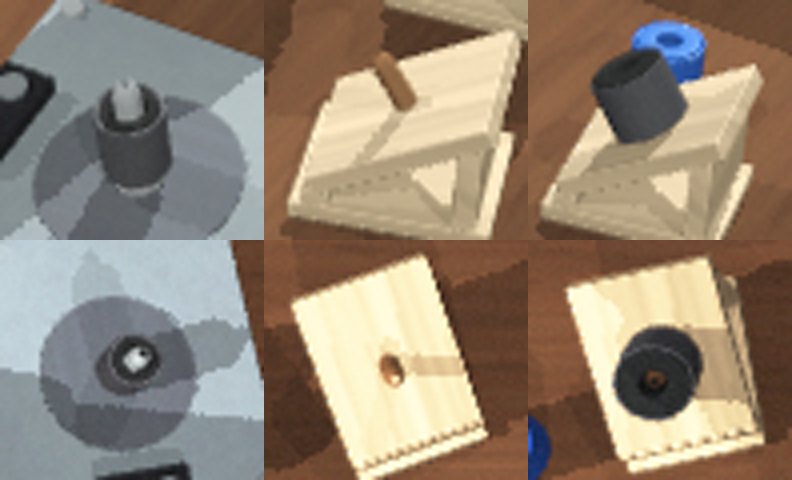

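This confirms the dark drums: the thin one on the spindle, and the thick one on the left holder next to the blue ring. The empty peg is bare. I'll triangulate the points now.

```bash
python3 - <<'E'
from h import *
a=load('s0');b=load('t0')
S=lambda i,u,v:ray(a,[165,270,297][i]+(u-264*i)/4,[235,160,107][i]+v/4)
T=lambda i,u,v:ray(b,[345,222,145][i]+(u-264*i)/4,[175,158,178][i]+(v-240)/4)
for n,i,s,t in [('spindletip',0,(125,84),(137,354)),('drumtop',0,(130,108),(131,360)),('pegtip',1,(383,57),(387,368)),('pegfoot',1,(403,104),(396,371)),
 ('E far right',1,(519,34),(425,256)),('E near right',1,(488,138),(485,430)),('E near left',1,(292,205),(357,468)),('E far left',1,(338,76),(293,300)),
 ('F far right',2,(760,68),(708,258)),('F near right',2,(727,150),(762,435)),('F near left',2,(545,205),(632,462)),('thicktop',2,(630,70),(653,380))]:
    p,e=tri(S(i,*s),T(i,*t));print(n,p.round(4),np.round(e,4))
E
```

```text
spindletip [ 0.5459 -0.2972  0.1061] [0.0002 0.0002]
drumtop [ 0.5456 -0.2971  0.0855] [0.0005 0.0005]
pegtip [0.5853 0.0659 0.105 ] [0.0022 0.0022]
pegfoot [0.5955 0.0658 0.0682] [0.0037 0.0037]
E far right [0.6673 0.0476 0.1682] [0.0175 0.0175]
E near right [0.6058 0.0345 0.0581] [0.0667 0.0667]
E near left [ 0.524   0.0892 -0.0729] [0.0227 0.0227]
E far left [0.5959 0.0944 0.0989] [0.0587 0.0587]
F far right [0.6153 0.2499 0.1594] [0.0218 0.0218]
F near right [0.5455 0.2554 0.0534] [0.069 0.069]
F near left [ 0.4609  0.3242 -0.0568] [0.0244 0.0244]
thicktop [0.521  0.2845 0.1089] [0.0014 0.0014]
```

```bash
python3 - <<'E'
from h import *
a=load('s0');b=load('t0')
S=lambda i,u,v:ray(a,[165,270,297][i]+(u-264*i)/4,[235,160,107][i]+v/4)
T=lambda i,u,v:ray(b,[345,222,145][i]+(u-264*i)/4,[175,158,178][i]+(v-240)/4)
for nm,i,rows in [('E',1,[((519,34),(293,300)),((488,138),(425,256)),((292,205),(485,430)),((338,76),(357,468))]),
             ('F',2,[((760,68),(566,290)),((727,150),(708,258)),((545,205),(762,435))])]:
    P=[]
    for s,t in rows:
        p,e=tri(S(i,*s),T(i,*t));P.append(p);print(nm,p.round(4),np.round(e,4)[0])
    FL,FR,NR=P[:3]
    print('y dir yaw',np.degrees(np.arctan2(*(FL-FR)[[1,0]])),np.linalg.norm(FL-FR),'slope yaw',np.degrees(np.arctan2(*(FR-NR)[[1,0]])),np.linalg.norm(FR-NR),'mid',(FL+NR)/2)
E
```

```text
E [0.6407 0.1382 0.0995] 0.0018
E [0.674  0.0416 0.0972] 0.0011
E [ 0.5579 -0.0018  0.011 ] 0.0003
E [0.5265 0.0963 0.0379] 0.003
y dir yaw 109.00062483563609 0.1021852385209063 slope yaw 20.496653023696627 0.1509202733824294 mid [0.59931654 0.06821214 0.05524686]
F [0.5899 0.3543 0.0974] 0.0024
F [0.6152 0.254  0.0949] 0.0039
F [0.4922 0.2242 0.0128] 0.0003
y dir yaw 104.18248306157257 0.10342756706669341 slope yaw 13.614602084277884 0.1508669807243957 mid [0.54105483 0.28926584 0.05509999]
```

```bash
cat >> h.py <<'E'
from scipy.spatial.transform import Rotation as Ro
def go(p,yaw=None,s=None):
    s=s or get_state(); R=Ro.from_quat(s['tool_rot']).as_matrix()
    d=np.array(p)-s['eef_pos']; l=R.T@d
    y0=np.degrees(np.arctan2(R[1,1],R[0,1])); t=0 if yaw is None else -((yaw-y0+180)%360-180)
    print('t',round(s['t'],2),'at',s['eef_pos'].round(4),'yaw',y0.round(1),'| dist',np.linalg.norm(d).round(3),'linear',(l/.2).round(4).tolist(),'turn',round(t/180,4),'rows',int(np.ceil(max(np.linalg.norm(d)/.0417,abs(t)/7.16))))
E
python3 - <<'E'
from h import *
w=shot('wrist','w0');print(w['fov_y'],np.round(w['extrinsics'],3).tolist())
go([.545,.065,.24],109.5); go([.546,-.297,.2],109.5)
E
```

```text
69.91287673610216 [[0.401, 0.882, 0.248, 0.208], [0.916, -0.386, -0.109, 0.646], [-0.001, 0.271, -0.963, 0.373], [0.0, 0.0, 0.0, 1.0]]
t 0.15 at [0.27   0.6183 0.2307] yaw 66.4 | dist 0.618 linear [-2.3671, -1.985, -0.0441] turn -0.2394 rows 15
t 0.15 at [0.27   0.6183 0.2307] yaw 66.4 | dist 0.956 linear [-3.0961, -3.6414, 0.158] turn -0.2394 rows 23
```

Call:
{"name": "arm_command", "arguments": {"targets": [{"linear": [-1, -0.84, 0], "turn": -0.24, "grip": 1}, {"linear": [-1, -0.84, 0], "turn": -0.24, "grip": 1}, {"linear": [-1, -0.84, 0], "turn": -0.24, "grip": 1}, {"linear": [-1, -0.84, 0], "turn": -0.24, "grip": 1}, {"linear": [-1, -0.84, 0], "turn": -0.24, "grip": 1}, {"linear": [-1, -0.84, 0], "turn": -0.24, "grip": 1}, {"linear": [-1, -0.84, 0], "turn": -0.24, "grip": 1}, {"linear": [-1, -0.84, 0], "turn": -0.24, "grip": 1}]}}

```text
t: 0.82
eef_pos: [0.3889, 0.3801, 0.2314]
tool_rot: [-0.167, 0.986, -0.001, 0.0]
wrist_force: [0.3, -0.1, -0.8]
grip_width: 0.0855
grip_force: 0.0
```

```bash
python3 - <<'E'
from h import *
w=shot('wrist','w1')
go([.545,.065,.24],109.5)
E
```

```text
t 0.87 at [0.3873 0.383  0.2314] yaw 109.3 | dist 0.355 linear [-0.218, -1.7612, -0.0423] turn -0.001 rows 9
```

Call:
{"name": "arm_command", "arguments": {"targets": [{"linear": [-0.11, -0.98, -0.04], "turn": 0, "grip": 1}, {"linear": [-0.11, -0.98, -0.04], "turn": 0, "grip": 1}, {"linear": [-0.11, -0.98, -0.04], "turn": 0, "grip": 1}, {"linear": [-0.11, -0.98, -0.04], "turn": 0, "grip": 1}, {"linear": [-0.11, -0.98, -0.04], "turn": 0, "grip": 1}]}}

```text
t: 1.28
eef_pos: [0.4736, 0.206, 0.2394]
tool_rot: [-0.17, 0.985, -0.0, 0.0]
wrist_force: [1.1, -0.1, 0.3]
grip_width: 0.0855
grip_force: 0.0
```

Call:
{"name": "arm_command", "arguments": {"targets": [{"linear": [-0.11, -0.78, 0], "turn": 0, "grip": 1}, {"linear": [-0.11, -0.78, 0], "turn": 0, "grip": 1}, {"linear": [-0.11, -0.78, 0], "turn": 0, "grip": 1}, {"linear": [-0.11, -0.78, 0], "turn": 0, "grip": 1}, {"linear": [-0.11, -0.78, 0], "turn": 0, "grip": 1}]}}

```text
t: 1.7
eef_pos: [0.5486, 0.0622, 0.239]
tool_rot: [-0.166, 0.986, -0.002, 0.0]
wrist_force: [-0.9, 0.0, -0.1]
grip_width: 0.0852
grip_force: 0.0
```

```bash
python3 - <<'E'
from h import *
w=shot('wrist','w2')
for c in ['w1','w2']: pass
print(proj(w,[.585,.066,.105]),proj(w,[.5985,.0675,.07]),proj(load('w1'),[.521,.2845,.113]))
go([.546,-.297,.2],109.5)
cv2.imwrite('pics/w12.png',cv2.resize(np.hstack([load('w1')['pixels'],w['pixels']])[:,:,::-1],(800,300)))
E
```

```text
[272.37645722 236.20916   ] [270.64516284 236.30826738] [144.57133124 296.95239176]
t 1.75 at [0.5472 0.0659 0.2389] yaw 109.3 | dist 0.365 linear [0.6057, -1.7102, 0.1958] turn -0.0011 rows 9
```

View pics/w12.png

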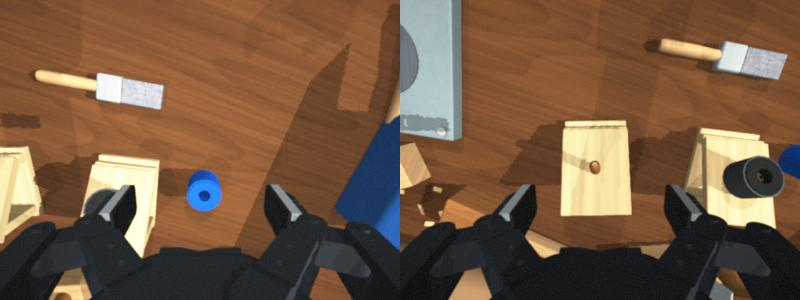

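```bash
python3 - <<'E'
from h import *
w=load('w2');im=w['pixels']
cv2.imwrite('pics/pegcrop.png',cv2.resize(np.hstack([im[200:270,238:308],im[200:290,448:558][0:70]])[:,:,::-1],None,fx=4,fy=4,interpolation=cv2.INTER_CUBIC))
g=cv2.cvtColor(im,cv2.COLOR_RGB2GRAY)
sub=im[165:305,220:325]; 
_,m=cv2.threshold(g[165:305,215:330],140,255,cv2.THRESH_BINARY)
cs,_=cv2.findContours(m,cv2.RETR_EXTERNAL,cv2.CHAIN_APPROX_NONE);c=max(cs,key=cv2.contourArea)
r=cv2.minAreaRect(c);bx=cv2.boxPoints(r)+[215,165];print(bx.round(1).tolist())
E
```

```text
[[221.9, 169.2], [321.9, 167.6], [324.0, 300.6], [224.1, 302.2]]
```

View pics/pegcrop.png

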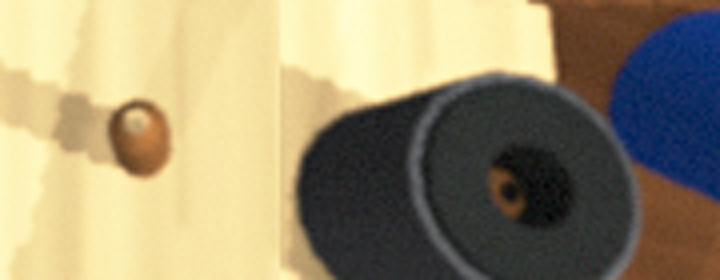

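Call:
{"name": "arm_command", "arguments": {"targets": [{"linear": [0.3, -0.86, 0.1], "turn": 0, "grip": 1}, {"linear": [0.3, -0.86, 0.1], "turn": 0, "grip": 1}, {"linear": [0.3, -0.86, 0.1], "turn": 0, "grip": 1}, {"linear": [0.3, -0.86, 0.1], "turn": 0, "grip": 1}, {"linear": [0.3, -0.86, 0.1], "turn": 0, "grip": 1}]}}

```text
t: 2.17
eef_pos: [0.5467, -0.118, 0.2186]
tool_rot: [-0.169, 0.986, -0.001, -0.001]
wrist_force: [-0.4, 0.4, 0.0]
grip_width: 0.0855
grip_force: 0.0
```

```bash
python3 - <<'E'
from h import *
go([.546,-.297,.2],109.5)
E
```

```text
t 2.17 at [ 0.5467 -0.118   0.2186] yaw 109.4 | dist 0.18 linear [0.3004, -0.8429, 0.0948] turn -0.0005 rows 5
```

Call:
{"name": "arm_command", "arguments": {"targets": [{"linear": [0.3, -0.84, 0.1], "turn": 0, "grip": 1}, {"linear": [0.3, -0.84, 0.1], "turn": 0, "grip": 1}, {"linear": [0.3, -0.84, 0.1], "turn": 0, "grip": 1}, {"linear": [0.3, -0.84, 0.1], "turn": 0, "grip": 1}, {"linear": [0.3, -0.84, 0.1], "turn": 0, "grip": 1}, {"linear": [0.3, -0.84, 0.1], "turn": 0, "grip": 1}]}}

```text
t: 2.67
eef_pos: [0.5468, -0.2953, 0.1982]
tool_rot: [-0.168, 0.986, -0.0, -0.001]
wrist_force: [-0.8, 0.4, -1.3]
grip_width: 0.0854
grip_force: 0.0
```

```bash
python3 - <<'E'
from h import *
w=load('w2');a=load('s0');b=load('t0')
print('sphere c @z.1003',onz(w,272.5,232.2,.1003).round(4))
p,e=tri(ray(w,272.5,232.2),ray(a,300.2,175.8),ray(b,252.8,190));print('tri3',p.round(4),np.round(e,4))
print('tri w+scene',tri(ray(w,272.5,232.2),ray(a,300.2,175.8))[0].round(4))
print('F top rim @z.1133',onz(w,510.5,246.7,.1133).round(4),'tri',tri(ray(w,510.5,246.7),ray(a,322.4,124.5),ray(b,176.3,213)))
# board plane intersect for E edges
n=np.array([-.5*np.cos(np.radians(19.5)),-.5*np.sin(np.radians(19.5)),.866]);f=np.array([.598,.069,.07])
Q=[]
for u,v in [[221.9,169.2],[321.9,167.6],[324.0,300.6],[224.1,302.2]]:
    o,d=ray(w,u,v);Q.append(o+d*((f-o)@n)/(d@n))
Q=np.array(Q);print(Q.round(4).tolist());A=lambda v:np.degrees(np.arctan2(v[1],v[0]))
print('slope yaw',A(Q[2]-Q[1]),A(Q[3]-Q[0]),'y yaw',A(Q[1]-Q[0]),A(Q[2]-Q[3]),Q.mean(0))
c=shot('wrist','w3');print('pred drum top',proj(c,[.546,-.297,.09]),'tip',proj(c,[.546,-.297,.11]))
go([.546,-.297,.2],109.5)
cv2.imwrite('pics/w3c.png',cv2.resize(c['pixels'][150:350,140:420,::-1],None,fx=2.8,fy=2.8))
E
```

```text
sphere c @z.1003 [0.5827 0.0652 0.1003]
tri3 [0.5854 0.0663 0.0988] [0.0022 0.001  0.0032]
tri w+scene [0.5838 0.0658 0.0983]
F top rim @z.1133 [0.5172 0.284  0.1133] tri (array([0.519654  , 0.28535107, 0.10928096]), [np.float64(0.0027006964211609783), np.float64(0.0019918691787644597), np.float64(0.0020280036013562287)])
[[0.5526, -0.0096, 0.0302], [0.5126, 0.1004, 0.0296], [0.6355, 0.1401, 0.1041], [0.6714, 0.0418, 0.1047]]
slope yaw 17.932158519537747 23.408710027693516 y yaw 110.01041029576639 110.06576894471195 [0.5930442  0.06819238 0.06714715]
pred drum top [278.81823797 206.73955768] tip [278.69290651 213.15037431]
t 2.72 at [ 0.5475 -0.2922  0.1985] yaw 109.5 | dist 0.005 linear [0.0152, -0.0201, -0.0074] turn 0.0002 rows 1
```

View pics/w3c.png

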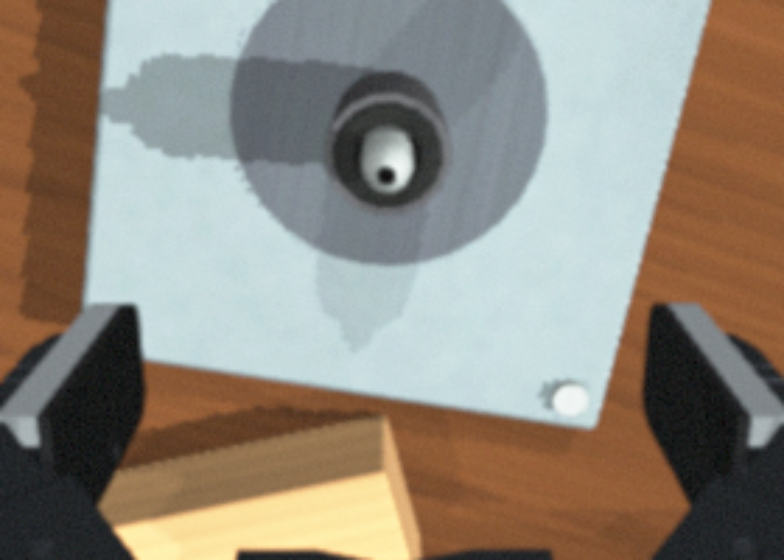

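Call:
{"name": "arm_command", "arguments": {"targets": [{"linear": [0.015, -0.02, 0.76], "turn": 0, "grip": 1}, {"linear": [0.015, -0.02, 0.76], "turn": 0, "grip": 1}, {"linear": [0.015, -0.02, 0.76], "turn": 0, "grip": 1}, {"linear": [0.015, -0.02, 0.76], "turn": 0, "grip": 1}, {"linear": [0.015, -0.02, 0.76], "turn": 0, "grip": 1}, {"linear": [0.015, -0.02, 0.76], "turn": 0, "grip": 1}]}}

```text
t: 3.22
eef_pos: [0.546, -0.2943, 0.0467]
tool_rot: [-0.172, 0.985, 0.001, -0.001]
wrist_force: [0.3, -0.2, 0.2]
grip_width: 0.085
grip_force: 0.0
```

Call:
{"name": "arm_command", "arguments": {"targets": [{"linear": [0, 0, 0], "turn": 0, "grip": 0}, {"linear": [0, 0, 0], "turn": 0, "grip": 0}, {"linear": [0, 0, 0], "turn": 0, "grip": 0}, {"linear": [0, 0, 0], "turn": 0, "grip": 0}, {"linear": [0, 0, 0], "turn": 0, "grip": 0}, {"linear": [0, 0, 0], "turn": 0, "grip": 0}, {"linear": [0, 0, 0], "turn": 0, "grip": 0}, {"linear": [0, 0, 0], "turn": 0, "grip": 0}], "grip_force": 50}}

```text
t: 3.88
eef_pos: [0.5464, -0.2978, 0.0493]
tool_rot: [-0.17, 0.985, -0.001, 0.001]
wrist_force: [-0.8, 2.6, 9.5]
grip_width: 0.0391
grip_force: 49.3
```

Call:
{"name": "arm_command", "arguments": {"targets": [{"linear": [0, 0, -0.1], "turn": 0, "grip": 0}, {"linear": [0, 0, -0.25], "turn": 0, "grip": 0}, {"linear": [0, 0, -0.4], "turn": 0, "grip": 0}, {"linear": [0, 0, -0.6], "turn": 0, "grip": 0}, {"linear": [0, 0, -0.7], "turn": 0, "grip": 0}, {"linear": [0, 0, -0.7], "turn": 0, "grip": 0}]}}

```text
t: 4.38
eef_pos: [0.5477, -0.299, 0.1935]
tool_rot: [-0.17, 0.985, -0.003, 0.004]
wrist_force: [1.1, -0.6, -0.7]
grip_width: 0.0389
grip_force: 51.3
```

```bash
python3 - <<'E'
from h import *
s=get_state();print(s['grip_width'],s['wrist_force'].round(1))
go([.575,.063,.18],110)
a=shot('scene','s1');c=shot('wrist','w4')
E
```

```text
0.038899285239564166 [ 1.1 -0.6 -0.7]
t 4.38 at [ 0.5477 -0.299   0.1935] yaw 109.6 | dist 0.363 linear [-0.7345, 1.6599, 0.0612] turn -0.0024 rows 9
```

Call:
{"name": "arm_command", "arguments": {"targets": [{"linear": [-0.38, 0.83, 0], "turn": 0, "grip": 0}, {"linear": [-0.38, 0.83, 0], "turn": 0, "grip": 0}, {"linear": [-0.38, 0.83, 0], "turn": 0, "grip": 0}, {"linear": [-0.38, 0.83, 0], "turn": 0, "grip": 0}, {"linear": [-0.38, 0.83, 0], "turn": 0, "grip": 0}, {"linear": [-0.38, 0.83, 0], "turn": 0, "grip": 0}]}}

```text
t: 4.98
eef_pos: [0.561, -0.1092, 0.1858]
tool_rot: [-0.174, 0.985, 0.002, -0.001]
wrist_force: [0.1, -0.5, -0.2]
grip_width: 0.0393
grip_force: 51.3
```

```bash
python3 - <<'E'
from h import *
go([.585,.066,.16],109.5)
E
```

```text
t 4.98 at [ 0.561  -0.1092  0.1858] yaw 110.1 | dist 0.179 linear [-0.4133, 0.7813, 0.1317] turn 0.0031 rows 5
```

Call:
{"name": "arm_command", "arguments": {"targets": [{"linear": [-0.41, 0.78, 0.13], "turn": 0.003, "grip": 0}, {"linear": [-0.41, 0.78, 0.13], "turn": 0.003, "grip": 0}, {"linear": [-0.41, 0.78, 0.13], "turn": 0.003, "grip": 0}, {"linear": [-0.41, 0.78, 0.13], "turn": 0.003, "grip": 0}, {"linear": [-0.41, 0.78, 0.13], "turn": 0.003, "grip": 0}, {"linear": [-0.41, 0.78, 0.13], "turn": 0.003, "grip": 0}, {"linear": [-0.41, 0.78, 0.13], "turn": 0.003, "grip": 0}]}}

```text
t: 5.57
eef_pos: [0.5853, 0.0588, 0.1599]
tool_rot: [-0.166, 0.986, -0.0, -0.001]
wrist_force: [0.7, -0.8, -1.8]
grip_width: 0.0388
grip_force: 51.3
```

```bash
python3 - <<'E'
from h import *
go([.585,.066,.16],109.5)
c=shot('wrist','w5');a=shot('scene','s2');s=get_state()
p=s['eef_pos'];ax=np.array(p)
for dz in(-.0093,.0407): print('pred end',dz,'wrist',proj(c,ax+[0,0,dz]).round(1),'scene',proj(a,ax+[0,0,dz]).round(1))
C=[.584,.0655,.1];print('C',proj(c,C),proj(a,C))
A=cv2.resize(c['pixels'][130:330,190:370,::-1],None,fx=2.2,fy=2.2)
B=cv2.resize(a['pixels'][110:220,250:349,::-1],None,fx=4,fy=4,interpolation=cv2.INTER_CUBIC)
print(A.shape,B.shape);cv2.imwrite('pics/v5.png',np.hstack([A,B]))
E
```

```text
t 5.57 at [0.5853 0.0588 0.1599] yaw 109.1 | dist 0.007 linear [-0.0101, 0.0346, -0.0007] turn -0.002 rows 1
pred end -0.0093 wrist [276.6 255.3] scene [299.5 161.8]
pred end 0.0407 wrist [275.1 308.7] scene [300.2 145.6]
C [289.90768955 227.32091902] [300.01436569 175.45397061]
(440, 396, 3) (440, 396, 3)
```

View pics/v5.png

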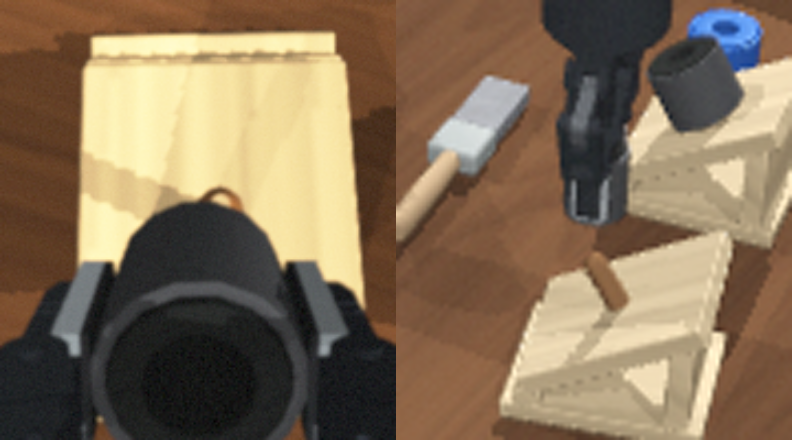

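```bash
python3 - <<'E'
from h import *
go([.585,.066,.16],109.5)
E
```

```text
t 5.67 at [0.5857 0.0567 0.1606] yaw 108.9 | dist 0.009 linear [-0.0117, 0.045, 0.0031] turn -0.0031 rows 1
```

Call:
{"name": "arm_command", "arguments": {"targets": [{"linear": [-0.005, 0.04, 0.17], "turn": -0.003, "grip": 0}, {"linear": [-0.005, 0.04, 0.17], "turn": -0.003, "grip": 0}, {"linear": [-0.005, 0.04, 0.17], "turn": -0.003, "grip": 0}, {"linear": [-0.005, 0.04, 0.17], "turn": -0.003, "grip": 0}, {"linear": [-0.005, 0.04, 0.17], "turn": -0.003, "grip": 0}]}}

```text
t: 6.08
eef_pos: [0.5852, 0.0656, 0.1285]
tool_rot: [-0.169, 0.986, -0.0, 0.001]
wrist_force: [-0.7, 0.4, -1.8]
grip_width: 0.0388
grip_force: 51.3
```

```bash
python3 - <<'E'
from h import *
go([.5843,.0646,.115],109.5)
E
```

```text
t 6.08 at [0.5852 0.0656 0.1285] yaw 109.5 | dist 0.014 linear [0.0058, -0.0033, 0.0677] turn 0.0001 rows 1
```

Call:
{"name": "arm_command", "arguments": {"targets": [{"linear": [0.004, -0.004, 0.03], "turn": 0, "grip": 0}, {"linear": [0.004, -0.004, 0.05], "turn": 0, "grip": 0}, {"linear": [0.004, -0.004, 0.075], "turn": 0, "grip": 0}, {"linear": [0.004, -0.004, 0.075], "turn": 0, "grip": 0}, {"linear": [0.004, -0.004, 0.075], "turn": 0, "grip": 0}]}}

```text
t: 6.5
eef_pos: [0.5837, 0.0656, 0.1119]
tool_rot: [-0.17, 0.985, -0.0, -0.0]
wrist_force: [-1.2, 0.4, -0.4]
grip_width: 0.0387
grip_force: 51.3
```

```bash
python3 - <<'E'
from h import *
s=get_state();print(s['wrist_force'].round(1),s['ft_torque'].round(2))
go([.5843,.0646,.105],109.5)
E
```

```text
[-1.2  0.4 -0.4] [ 0.05  0.04 -0.  ]
t 6.5 at [0.5837 0.0656 0.1119] yaw 109.6 | dist 0.007 linear [-0.0011, -0.0056, 0.0346] turn 0.0006 rows 1
```

Call:
{"name": "arm_command", "arguments": {"targets": [{"linear": [0, -0.004, 0.02], "turn": 0, "grip": 0}, {"linear": [0, -0.004, 0.035], "turn": 0, "grip": 0}, {"linear": [0, -0.004, 0.05], "turn": 0, "grip": 0}, {"linear": [0, -0.004, 0.065], "turn": 0, "grip": 0}, {"linear": [0, -0.004, 0.08], "turn": 0, "grip": 0}, {"linear": [0, -0.004, 0.08], "turn": 0, "grip": 0}], "grip_force": 20}}

```text
t: 7.0
eef_pos: [0.5859, 0.0656, 0.0988]
tool_rot: [-0.17, 0.985, 0.0, 0.002]
wrist_force: [-3.0, 0.9, 22.1]
grip_width: 0.039
grip_force: 53.2
```

```bash
python3 - <<'E'
from h import *
s=get_state();print(s['wrist_force'].round(1),s['ft_torque'].round(2))
go([.5864,.0663,.066],109.5)
E
```

```text
[-3.   0.9 22.1] [0.33 0.55 0.03]
t 7.0 at [0.5859 0.0656 0.0988] yaw 109.6 | dist 0.033 linear [-0.0027, 0.0023, 0.1639] turn 0.0006 rows 1
```

Call:
{"name": "arm_command", "arguments": {"targets": [{"linear": [0, 0, -0.005], "turn": 0, "grip": 0.65}, {"linear": [0, 0, -0.005], "turn": 0, "grip": 0.65}, {"linear": [0, 0, -0.005], "turn": 0, "grip": 0.65}, {"linear": [0, 0, -0.005], "turn": 0, "grip": 0.65}, {"linear": [0, 0, -0.005], "turn": 0, "grip": 0.65}]}}

```text
t: 7.42
eef_pos: [0.584, 0.0648, 0.0969]
tool_rot: [-0.17, 0.985, -0.0, -0.0]
wrist_force: [0.0, -0.6, -0.6]
grip_width: 0.0556
grip_force: 0.0
```

```bash
python3 - <<'E'
from h import *
s=get_state();print(s['wrist_force'].round(1),s['grip_width'])
go([.5864,.0663,.15],109.5)
c=shot('wrist','w6');a=shot('scene','s3')
A=cv2.resize(c['pixels'][130:330,190:370,::-1],None,fx=2.2,fy=2.2)
B=cv2.resize(a['pixels'][110:220,250:349,::-1],None,fx=4,fy=4,interpolation=cv2.INTER_CUBIC)
cv2.imwrite('pics/v6.png',np.hstack([A,B]))
E
```

```text
[ 0.  -0.6 -0.6] 0.05564343828151422
t 7.42 at [0.584  0.0648 0.0969] yaw 109.6 | dist 0.053 linear [-0.0137, 0.0031, -0.2655] turn 0.0006 rows 2
```

View pics/v6.png

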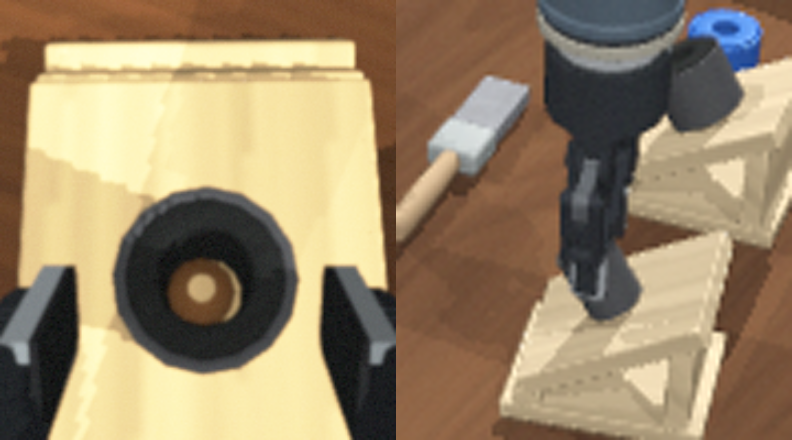

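```bash
python3 - <<'E'
from h import *
c=load('w6');f=210/np.tan(np.radians(c['fov_y']/2))
F=np.array([.6005,.0713,.07]);ax=np.array([-.471,-.167,.866])
print(proj(c,F+.05*ax),proj(c,F+.06*ax),proj(c,F+.043*ax))
E=np.array(c['extrinsics']);print('depth pred',(E[:3,:3].T@(F+.05*ax-E[:3,3]))[2],'meas',f*.04/(183/2.2))
a=load('s3');print('scene bottom/top pred',proj(a,F),proj(a,F+.05*ax))
go([.577,.063,.14],109.5)
E
```

```text
[281.87243142 263.80147744] [282.00424595 262.01296514] [281.79066029 264.91098095]
depth pred 0.13795569997280427 meas 0.14445316269413763
scene bottom/top pred [306.12210882 185.37000918] [297.34465573 171.00332214]
t 7.52 at [0.5841 0.0648 0.097 ] yaw 109.6 | dist 0.044 linear [0.0366, 0.0034, -0.215] turn 0.0006 rows 2
```

Call:
{"name": "arm_command", "arguments": {"targets": [{"linear": [0, 0, -0.27], "turn": 0, "grip": 0.65}, {"linear": [0, 0, -0.27], "turn": 0, "grip": 0.65}, {"linear": [-0.022, 0.002, -0.27], "turn": 0, "grip": 0}, {"linear": [-0.022, 0.002, -0.27], "turn": 0, "grip": 0}, {"linear": [-0.022, 0.002, -0.27], "turn": 0, "grip": 0}, {"linear": [-0.022, 0.002, -0.27], "turn": 0, "grip": 0}, {"linear": [-0.022, 0.002, -0.27], "turn": 0, "grip": 0}, {"linear": [-0.022, 0.002, -0.27], "turn": 0, "grip": 0}]}}

```text
t: 8.18
eef_pos: [0.5877, 0.0666, 0.1505]
tool_rot: [-0.17, 0.985, -0.0, -0.001]
wrist_force: [0.3, -0.3, -0.1]
grip_width: 0.0001
grip_force: 0.0
```

```bash
python3 - <<'E'
from h import *
print(get_state()['grip_width'])
go([.589,.0675,.121],109.5)
E
```

```text
9.838472616603126e-05
t 8.18 at [0.5877 0.0666 0.1505] yaw 109.6 | dist 0.03 linear [-0.0076, 0.0021, 0.1475] turn 0.0006 rows 1
```

Call:
{"name": "arm_command", "arguments": {"targets": [{"linear": [-0.008, 0, 0.1], "turn": 0, "grip": 0}, {"linear": [-0.008, 0, 0.13], "turn": 0, "grip": 0}, {"linear": [-0.008, 0, 0.14], "turn": 0, "grip": 0}, {"linear": [-0.008, 0, 0.15], "turn": 0, "grip": 0}, {"linear": [-0.008, 0, 0.16], "turn": 0, "grip": 0}, {"linear": [-0.008, 0, 0.16], "turn": 0, "grip": 0}]}}

```text
t: 8.68
eef_pos: [0.5898, 0.0672, 0.1204]
tool_rot: [-0.17, 0.985, 0.0, 0.0]
wrist_force: [-2.7, -1.2, 6.9]
grip_width: 0.0001
grip_force: 3.1
```

Call:
{"name": "arm_command", "arguments": {"targets": [{"linear": [0, 0, 0.012], "turn": 0, "grip": 0}, {"linear": [0, 0, 0.012], "turn": 0, "grip": 0}, {"linear": [0, 0, -0.2], "turn": 0, "grip": 0}, {"linear": [0, 0, -0.4], "turn": 0, "grip": 0}, {"linear": [0, 0, -0.55], "turn": 0, "grip": 1}, {"linear": [0, 0, -0.55], "turn": 0, "grip": 1}, {"linear": [0, 0, -0.55], "turn": 0, "grip": 1}]}}

```text
t: 9.27
eef_pos: [0.5909, 0.0674, 0.232]
tool_rot: [-0.17, 0.985, -0.0, 0.002]
wrist_force: [1.3, -0.5, -0.1]
grip_width: 0.0358
grip_force: 0.0
```

```bash
python3 - <<'E'
from h import *
# F: yaw ~104; drum top rim centre about (.518,.2845,.1125)
go([.51,.285,.24],104)
E
```

```text
t 9.27 at [0.5909 0.0674 0.232 ] yaw 109.6 | dist 0.232 linear [0.0159, 1.1606, -0.0413] turn 0.0311 rows 6
```

Call:
{"name": "arm_command", "arguments": {"targets": [{"linear": [0.02, 1.0, -0.04], "turn": 0.031, "grip": 1}, {"linear": [0.02, 1.0, -0.04], "turn": 0.031, "grip": 1}, {"linear": [0.02, 1.0, -0.04], "turn": 0.031, "grip": 1}, {"linear": [0.02, 1.0, -0.04], "turn": 0.031, "grip": 1}, {"linear": [0.02, 1.0, -0.04], "turn": 0.031, "grip": 1}, {"linear": [0.02, 1.0, -0.04], "turn": 0.031, "grip": 1}, {"linear": [0.02, 1.0, -0.04], "turn": 0.031, "grip": 1}, {"linear": [0.02, 1.0, -0.04], "turn": 0.031, "grip": 1}]}}

```text
t: 9.93
eef_pos: [0.5187, 0.2535, 0.2365]
tool_rot: [-0.122, 0.993, -0.001, -0.001]
wrist_force: [-0.1, -0.6, -0.5]
grip_width: 0.0854
grip_force: 0.0
```

```bash
python3 - <<'E'
from h import *
c=shot('wrist','w7');a=shot('scene','s4');go([.51,.285,.24],104)
print(proj(c,[.518,.2845,.1125]))
cv2.imwrite('pics/v7.png',cv2.resize(c['pixels'][110:350,190:510,::-1],None,fx=2.5,fy=2.5))
E
```

```text
t 10.03 at [0.5193 0.2525 0.2368] yaw 103.9 | dist 0.034 linear [0.0062, 0.1687, -0.0164] turn -0.0006 rows 1
[313.30998198 210.92133842]
```

View pics/v7.png

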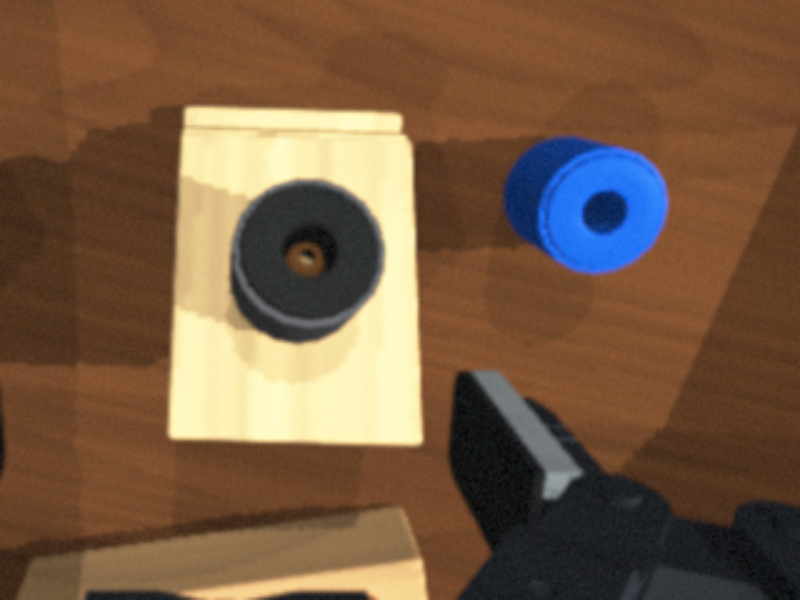

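```bash
python3 - <<'E'
from h import *
go([.5282,.287,.068],104)
E
```

```text
t 10.03 at [0.5193 0.2525 0.2368] yaw 103.9 | dist 0.172 linear [-0.0853, 0.1576, 0.8435] turn -0.0006 rows 5
```

Call:
{"name": "arm_command", "arguments": {"targets": [{"linear": [-0.085, 0.158, 0], "turn": 0, "grip": 1}, {"linear": [-0.085, 0.158, 0.2], "turn": 0, "grip": 1}, {"linear": [-0.085, 0.158, 0.4], "turn": 0, "grip": 1}, {"linear": [-0.085, 0.158, 0.45], "turn": 0, "grip": 1}, {"linear": [-0.085, 0.158, 0.45], "turn": 0, "grip": 1}, {"linear": [-0.085, 0.158, 0.45], "turn": 0, "grip": 1}]}}

```text
t: 10.53
eef_pos: [0.5284, 0.2881, 0.148]
tool_rot: [-0.121, 0.993, -0.0, -0.0]
wrist_force: [-0.1, -0.4, -0.1]
grip_width: 0.0852
grip_force: 0.0
```

```bash
python3 - <<'E'
from h import *
go([.5282,.287,.068],104)
E
```

```text
t 10.53 at [0.5284 0.2881 0.148 ] yaw 103.9 | dist 0.08 linear [0.0022, -0.0046, 0.3998] turn -0.0004 rows 2
```

Call:
{"name": "arm_command", "arguments": {"targets": [{"linear": [0.002, -0.004, 0.15], "turn": 0, "grip": 1}, {"linear": [0.002, -0.004, 0.3], "turn": 0, "grip": 1}, {"linear": [0.002, -0.004, 0.4], "turn": 0, "grip": 1}, {"linear": [0.002, -0.004, 0.4], "turn": 0, "grip": 1}, {"linear": [0.002, -0.004, 0.4], "turn": 0, "grip": 1}], "grip_force": 50}}

```text
t: 10.95
eef_pos: [0.5286, 0.2882, 0.0689]
tool_rot: [-0.122, 0.993, 0.0, 0.001]
wrist_force: [0.1, 0.0, -0.0]
grip_width: 0.0854
grip_force: 0.0
```

Call:
{"name": "arm_command", "arguments": {"targets": [{"linear": [0, 0, 0], "turn": 0, "grip": 0}, {"linear": [0, 0, 0], "turn": 0, "grip": 0}, {"linear": [0, 0, 0], "turn": 0, "grip": 0}, {"linear": [0, 0, 0], "turn": 0, "grip": 0}, {"linear": [0, 0, 0], "turn": 0, "grip": 0}, {"linear": [0, 0, 0], "turn": 0, "grip": 0}], "grip_force": 50}}

```text
t: 11.45
eef_pos: [0.5289, 0.2886, 0.0701]
tool_rot: [-0.122, 0.993, 0.001, 0.002]
wrist_force: [-2.2, -1.3, 12.4]
grip_width: 0.0582
grip_force: 51.5
```

```bash
python3 - <<'E'
from h import *
s=get_state();print(s['wrist_force'].round(1),s['ft_torque'].round(2))
p=np.array(s['eef_pos'])+.058*np.array([-.485,-.121,.866]); go(p,104)
E
```

```text
[-2.2 -1.3 12.4] [-0.57  0.29 -0.2 ]
t 11.45 at [0.5289 0.2886 0.0701] yaw 104.0 | dist 0.058 linear [0.144, 0.0001, -0.2517] turn -0.0001 rows 2
```

Call:
{"name": "arm_command", "arguments": {"targets": [{"linear": [0.036, 0, -0.063], "turn": 0, "grip": 0}, {"linear": [0.072, 0, -0.126], "turn": 0, "grip": 0}, {"linear": [0.108, 0, -0.189], "turn": 0, "grip": 0}, {"linear": [0.144, 0, -0.252], "turn": 0, "grip": 0}, {"linear": [0.144, 0, -0.252], "turn": 0, "grip": 0}, {"linear": [0.144, 0, -0.65], "turn": 0, "grip": 0}, {"linear": [0.144, 0, -0.75], "turn": 0, "grip": 0}, {"linear": [0.144, 0, -0.75], "turn": 0, "grip": 0}]}}

```text
t: 12.12
eef_pos: [0.5006, 0.2822, 0.2222]
tool_rot: [-0.122, 0.992, 0.001, 0.002]
wrist_force: [1.3, 1.0, -1.5]
grip_width: 0.058
grip_force: 55.1
```

```bash
python3 - <<'E'
from h import *
s=get_state();print(s['wrist_force'].round(1),s['grip_width'])
a=shot('scene','s5');c=shot('wrist','w8')
A=cv2.resize(c['pixels'][130:420,150:410,::-1],None,fx=1.5,fy=1.5)
B=cv2.resize(a['pixels'][60:205,265:395,::-1],None,fx=3,fy=3,interpolation=cv2.INTER_CUBIC)
print(A.shape,B.shape);cv2.imwrite('pics/v8.png',np.hstack([A,B]))
go([.546,-.297,.23],104)
p=s['eef_pos']; ax=np.array([-.485,-.121,.866]);cc=np.array(p)+[.001,-.001,.0208]
for k in(-.025,.025): print(proj(c,cc+k*ax).round(1),proj(a,cc+k*ax).round(1))
E
```

```text
[ 1.3  1.  -1.5] 0.05803986294028584
(435, 390, 3) (435, 390, 3)
t 12.22 at [0.5009 0.2823 0.2209] yaw 104.0 | dist 0.581 linear [0.4831, -2.8646, -0.0544] turn 0.0002 rows 14
[277.6 281.7] [322.4  89.3]
[276.8 280.4] [314.5  73.3]
```

View pics/v8.png

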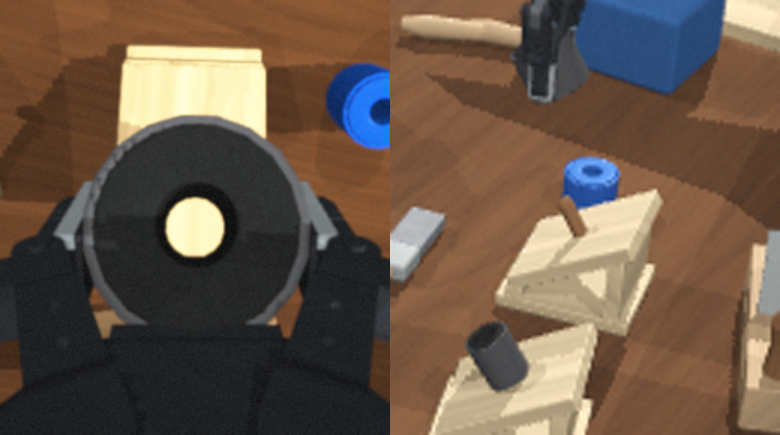

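Bore clear through; thick drum held at the 30° tilt, thin drum seated on its peg. I've used all 10 pictures, so the rest is checked by measurement only.

Call:
{"name": "arm_command", "arguments": {"targets": [{"linear": [0.16, -0.97, -0.02], "turn": 0, "grip": 0}, {"linear": [0.16, -0.97, -0.02], "turn": 0, "grip": 0}, {"linear": [0.16, -0.97, -0.02], "turn": 0, "grip": 0}, {"linear": [0.16, -0.97, -0.02], "turn": 0, "grip": 0}, {"linear": [0.16, -0.97, -0.02], "turn": 0, "grip": 0}]}}

```text
t: 12.63
eef_pos: [0.5144, 0.0812, 0.2201]
tool_rot: [-0.121, 0.993, -0.001, -0.001]
wrist_force: [1.4, -0.4, -2.2]
grip_width: 0.0577
grip_force: 55.0
```

Call:
{"name": "arm_command", "arguments": {"targets": [{"linear": [0.16, -0.97, 0], "turn": 0, "grip": 0}, {"linear": [0.16, -0.97, 0], "turn": 0, "grip": 0}, {"linear": [0.16, -0.97, 0], "turn": 0, "grip": 0}, {"linear": [0.16, -0.97, 0], "turn": 0, "grip": 0}, {"linear": [0.16, -0.97, 0], "turn": 0, "grip": 0}]}}

```text
t: 13.05
eef_pos: [0.5302, -0.1147, 0.22]
tool_rot: [-0.121, 0.993, -0.0, -0.001]
wrist_force: [0.1, 0.1, -1.9]
grip_width: 0.0577
grip_force: 55.0
```

```bash
python3 - <<'E'
from h import *
x=np.array([-.97,-.242,0])
go(np.array([.546,-.297,.17])+.0142*x,104)
E
```

```text
t 13.05 at [ 0.5302 -0.1147  0.22  ] yaw 103.9 | dist 0.192 linear [0.2122, -0.904, 0.251] turn -0.0007 rows 5
```

Call:
{"name": "arm_command", "arguments": {"targets": [{"linear": [0.212, -0.904, 0.15], "turn": 0, "grip": 0}, {"linear": [0.212, -0.904, 0.15], "turn": 0, "grip": 0}, {"linear": [0.212, -0.904, 0.15], "turn": 0, "grip": 0}, {"linear": [0.212, -0.904, 0.15], "turn": 0, "grip": 0}, {"linear": [0.212, -0.904, 0.15], "turn": 0, "grip": 0}, {"linear": [0.212, -0.904, 0.25], "turn": 0, "grip": 0}, {"linear": [0.212, -0.904, 0.25], "turn": 0, "grip": 0}, {"linear": [0.212, -0.904, 0.25], "turn": 0, "grip": 0}]}}

```text
t: 13.72
eef_pos: [0.533, -0.295, 0.1693]
tool_rot: [-0.122, 0.992, 0.002, -0.002]
wrist_force: [0.7, 0.5, -1.2]
grip_width: 0.0577
grip_force: 55.0
```

```bash
python3 - <<'E'
from h import *
x=np.array([-.97,-.242,0])
go(np.array([.546,-.297,.125])+.0142*x,104)
c=shot('wrist','w9');a=shot('scene','s6');p=np.array(get_state()['eef_pos']);go(np.array([.546,-.297,.125])+.0142*x,104)
# light disc seen through the bore (numeric check): bright pixels near pred bore
ax=np.array([.5*x[0],.5*x[1],.866]);cc=p-.0007*x+[0,0,.0208]
print('pred ends wrist',proj(c,cc-.025*ax).round(1),proj(c,cc+.025*ax).round(1),'spindle tip',proj(c,[.546,-.297,.11]).round(1))
g=cv2.cvtColor(c['pixels'],cv2.COLOR_RGB2GRAY)[240:320,240:320]
g=cv2.GaussianBlur(g,(3,3),0)
print(g[::5,::4])
E
```

```text
t 13.72 at [ 0.533  -0.295   0.1693] yaw 104.0 | dist 0.045 linear [0.0096, -0.0261, 0.2216] turn 0.0003 rows 2
t 13.82 at [ 0.5344 -0.2949  0.1713] yaw 104.1 | dist 0.047 linear [0.0174, -0.0243, 0.2315] turn 0.0007 rows 2
pred ends wrist [279.9 289.1] [280.2 289.5] spindle tip [273.  242.4]
[[ 65  65  66  68  64  65  62  62  64  63  65  65  65  66  63  64  66  64
   64  65]
 [ 63  64  65  64  67  67  66  63  64  64  66  65  65  63  63  62  63  63
   65  62]
 [ 68  66  67  67  66  67  67  65  67  63  60  63  64  61  66  64  66  62
   66  65]
 [ 64  66  66  64  65  66  65  52  40  29  29  31  30  33  53  64  62  61
   64  64]
 [ 68  68  65  67  68  62  47  33  27  32  37  31  27  30  28  36  61  63
   63  64]
 [ 68  65  68  69  66  48  28  73 139 148 163 169 166  81  27  27  37  63
   65  62]
 [ 69  68  67  70  54  31 152 224 223 225 237 238 239 239 119  27  27  55
   63  61]
 [ 64  67  67  67  31  48 224 222 224 225 238 238 240 238 231  30  30  41
   61  62]
 [ 50  51  51  46  26  95 225 225 224 223 238 238 238 237 238  57  26  39
   62  62]
 [ 50  49  49  44  26  83 227 223 223 225 240 239 237 235 234  42  26  41
   62  64]
 [ 50  48  49  50  36  32 204 224 223 226 238 238 238 236 198  25  25  46
   51  50]
 [ 50  51  52  50  46  28  47 205 224 233 236 236 238 206  30  27  35  50
   51  47]
 [ 50  50  48  51  49  46  30  29  98 169 203 165  82  26  29  39  49  51
   50  52]
 [ 49  52  49  50  50  50  50  42  29  30  28  30  27  36  47  48  48  50
   51  54]
 [ 48  50  49  50  51  52  50  50  49  51  50  49  50  50  49  49  47  50
   51  51]
 [ 49  49  48  50  50  49  51  47  47  50  50  51  53  53  52  52  51  49
   51  52]]
```

Call:
{"name": "arm_command", "arguments": {"targets": [{"linear": [0.015, -0.025, 0.12], "turn": 0, "grip": 0}, {"linear": [0.015, -0.025, 0.12], "turn": 0, "grip": 0}, {"linear": [0.015, -0.025, 0.12], "turn": 0, "grip": 0}, {"linear": [0.015, -0.025, 0.12], "turn": 0, "grip": 0}, {"linear": [0.015, -0.025, 0.12], "turn": 0, "grip": 0}, {"linear": [0.015, -0.025, 0.12], "turn": 0, "grip": 0}, {"linear": [0.015, -0.025, 0.12], "turn": 0, "grip": 0}]}}

```text
t: 14.4
eef_pos: [0.5329, -0.3019, 0.1481]
tool_rot: [-0.122, 0.993, -0.0, 0.0]
wrist_force: [-0.2, -0.0, -1.9]
grip_width: 0.0581
grip_force: 55.0
```

```bash
python3 - <<'E'
from h import *
x=np.array([-.97,-.242,0])
for k in range(2):
    s=get_state();go(np.array([.546,-.297,.115])+.0142*x,104,s);c=shot('wrist',f'w1{k}')
p=np.array(s['eef_pos']);ax=np.array([.5*x[0],.5*x[1],.866]);cc=p-.0007*x+[0,0,.0208]
print('ends',proj(c,cc-.025*ax).round(1),proj(c,cc+.025*ax).round(1),'tip',proj(c,[.546,-.297,.11]).round(1),proj(c,[.546,-.297,.102]).round(1))
g=cv2.cvtColor(c['pixels'],cv2.COLOR_RGB2GRAY)
_,m=cv2.threshold(g[230:340,230:330],39,255,cv2.THRESH_BINARY_INV)
cs,_=cv2.findContours(m,cv2.RETR_EXTERNAL,cv2.CHAIN_APPROX_NONE);k=max(cs,key=cv2.contourArea);e=cv2.fitEllipse(k);print('near mouth',e[0][0]+230,e[0][1]+230,e[1])
print(cv2.GaussianBlur(g,(3,3),0)[250:310:4,252:312:4])
E
```

```text
t 14.4 at [ 0.5329 -0.3019  0.1481] yaw 104.0 | dist 0.033 linear [0.0016, 0.0078, 0.1654] turn 0.0002 rows 1
t 14.45 at [ 0.5328 -0.3019  0.1479] yaw 104.0 | dist 0.033 linear [0.001, 0.0078, 0.1645] turn 0.0002 rows 1
ends [280.4 284.7] [280.4 283.6] tip [282.8 257. ] [282.7 252. ]
near mouth 281.41580963134766 280.48259353637695 (52.432960510253906, 55.74534606933594)
[[ 64  65  67  65  66  64  62  58  62  61  61  65  63  66  62]
 [ 62  64  63  65  56  44  37  34  33  31  38  58  62  62  60]
 [ 65  66  65  51  38  28  30  29  28  29  31  29  51  61  63]
 [ 67  68  53  35  28  46  92 112  82  44  27  29  28  56  62]
 [ 68  62  45  28 115 146 146 147 145 155  95  30  26  30  63]
 [ 66  51  31 109 160 146 146 146 145 158 161  78  29  27  52]
 [ 49  30  29 155 160 147 146 145 145 160 160 146  26  24  41]
 [ 46  26  81 230 211 183 166 164 165 188 208 222  51  23  39]
 [ 45  27  94 234 232 221 221 220 222 235 236 237  53  25  38]
 [ 46  27  69 235 233 220 221 220 224 236 236 235  39  27  44]
 [ 48  32  32 219 232 220 221 221 220 237 237 197  23  26  46]
 [ 50  42  26  82 230 221 220 220 227 237 227  50  25  33  47]
 [ 51  47  38  28  75 193 220 220 224 194  57  27  27  46  50]
 [ 49  47  48  40  29  30  46  58  43  31  28  29  46  48  48]
 [ 48  48  50  50  46  32  29  27  29  31  40  49  49  48  53]]
```

Call:
{"name": "arm_command", "arguments": {"targets": [{"linear": [-0.005, 0.006, 0.08], "turn": 0, "grip": 0}, {"linear": [-0.005, 0.006, 0.14], "turn": 0, "grip": 0}, {"linear": [-0.005, 0.006, 0.17], "turn": 0, "grip": 0}, {"linear": [-0.005, 0.006, 0.19], "turn": 0, "grip": 0}, {"linear": [-0.005, 0.006, 0.205], "turn": 0, "grip": 0}, {"linear": [-0.005, 0.006, 0.205], "turn": 0, "grip": 0}, {"linear": [-0.005, 0.006, 0.205], "turn": 0, "grip": 0}]}}

```text
t: 15.08
eef_pos: [0.5334, -0.3007, 0.1066]
tool_rot: [-0.122, 0.993, -0.0, 0.0]
wrist_force: [0.7, -0.4, -1.4]
grip_width: 0.0576
grip_force: 55.0
```

```bash
python3 - <<'E'
from h import *
x=np.array([-.97,-.242,0])
s=get_state();go(np.array([.546,-.297,.1])+.013*x,104,s);print(s['wrist_force'].round(1),s['ft_torque'].round(2))
E
```

```text
t 15.08 at [ 0.5334 -0.3007  0.1066] yaw 104.0 | dist 0.007 linear [-0.0009, 0.0028, 0.0332] turn 0.0001 rows 1
[ 0.7 -0.4 -1.4] [-0.05 -0.    0.  ]
```

Call:
{"name": "arm_command", "arguments": {"targets": [{"linear": [0, 0.002, 0.015], "turn": 0, "grip": 0}, {"linear": [0, 0.002, 0.03], "turn": 0, "grip": 0}, {"linear": [0, 0.002, 0.045], "turn": 0, "grip": 0}, {"linear": [0, 0.002, 0.045], "turn": 0, "grip": 0}, {"linear": [0, 0.002, 0.045], "turn": 0, "grip": 0}]}}

```text
t: 15.5
eef_pos: [0.5344, -0.3001, 0.0976]
tool_rot: [-0.122, 0.992, -0.0, 0.001]
wrist_force: [4.7, 1.1, -2.1]
grip_width: 0.0579
grip_force: 55.0
```

Call:
{"name": "arm_command", "arguments": {"targets": [{"linear": [-0.008, 0, 0.004], "turn": 0, "grip": 0}, {"linear": [-0.016, 0, 0.008], "turn": 0, "grip": 0}, {"linear": [-0.022, 0, 0.011], "turn": 0, "grip": 0}, {"linear": [-0.027, 0, 0.014], "turn": 0, "grip": 0}, {"linear": [-0.027, 0, 0.014], "turn": 0, "grip": 0}]}}

```text
t: 15.92
eef_pos: [0.5364, -0.2994, 0.0942]
tool_rot: [-0.122, 0.993, 0.0, -0.002]
wrist_force: [-4.9, -0.9, 3.7]
grip_width: 0.0579
grip_force: 55.6
```

Call:
{"name": "arm_command", "arguments": {"targets": [{"linear": [-0.008, 0, 0.014], "turn": 0, "grip": 0}, {"linear": [-0.015, 0, 0.027], "turn": 0, "grip": 0}, {"linear": [-0.021, 0, 0.04], "turn": 0, "grip": 0}, {"linear": [-0.027, 0, 0.05], "turn": 0, "grip": 0}, {"linear": [-0.027, 0, 0.05], "turn": 0, "grip": 0}]}}

```text
t: 16.33
eef_pos: [0.541, -0.2996, 0.0877]
tool_rot: [-0.121, 0.993, -0.001, -0.001]
wrist_force: [-15.1, 1.0, 36.2]
grip_width: 0.0577
grip_force: 58.7
```

```bash
python3 - <<'E'
from h import *
s=get_state();go([.546,-.297,.06],104,s);print(s['wrist_force'].round(1),s['ft_torque'].round(2))
E
```

```text
t 16.33 at [ 0.541  -0.2996  0.0877] yaw 103.9 | dist 0.028 linear [-0.0278, 0.0068, 0.1383] turn -0.0006 rows 1
[-15.1   1.   36.2] [0.1  3.76 0.03]
```

Call:
{"name": "arm_command", "arguments": {"targets": [{"linear": [0, 0, -0.01], "turn": 0, "grip": 0.76}, {"linear": [0, 0, -0.01], "turn": 0, "grip": 0.76}, {"linear": [0, 0, -0.01], "turn": 0, "grip": 0.76}, {"linear": [0, 0, -0.01], "turn": 0, "grip": 0.76}, {"linear": [0, 0, -0.01], "turn": 0, "grip": 0.76}]}}

```text
t: 16.75
eef_pos: [0.5435, -0.2973, 0.086]
tool_rot: [-0.122, 0.993, 0.0, -0.0]
wrist_force: [0.1, 0.3, 0.9]
grip_width: 0.0649
grip_force: 0.0
```

```bash
python3 - <<'E'
from h import *
s=get_state();print(s['wrist_force'].round(1),s['grip_width']);go([.546,-.297,.15],104,s)
a=shot('scene','s7')
S=[.546,-.297]
for r,n in((.029,'up'),):
    print('seated top rim ctr',proj(a,[*S,.09]).round(1),'bottom',proj(a,[*S,.04]).round(1),'tip',proj(a,[*S,.11]).round(1))
g=cv2.cvtColor(a['pixels'],cv2.COLOR_RGB2GRAY)
print(cv2.GaussianBlur(g,(3,3),0)[215:300:4,165:235:3])
E
```

```text
[0.1 0.3 0.9] 0.06490184423350916
t 16.75 at [ 0.5435 -0.2973  0.086 ] yaw 104.0 | dist 0.064 linear [-0.0125, -0.0014, -0.3201] turn 0.0002 rows 2
seated top rim ctr [197.2 260.8] bottom [199.6 275.1] tip [196.2 254.8]
[[ 99  96  45  51  64  95 122 122 110  78  54  47  44  39  43  46 103 108
  106 106 112 110 108 109]
 [ 99 101  52  45  46  49  50  51  51  48  48  46  44  39  40  44 107 107
  108 111 110 110 106 111]
 [102 102  68  45  45  47  47  49  48  48  47  45  44  41  45  41 106 108
  111 111 111 109 106 104]
 [103 100  97  52  46  47  47  47  47  49  48  46  45  43  59  46 105 110
  113 110 111 106 105 107]
 [ 98 102 100  93  52  45  47  47  47  47  45  40  36  40  51 106 110 113
  112 110 106 105 108 105]
 [102 100  97  93  86  46  47  48  39  43  50  38  43  36  50 110 114 114
  109 106 109 108 107 108]
 [ 99  97  94 112 131  82  81  51  39  48  47  40  42  58 112 113 113 107
  107 110 107 106 107 111]
 [ 98  94 116 177 153 108  71  45  38  50  58  78  39  41 117 172 136 113
  110 108 105 107 111 105]
 [ 94 126  98  95 102  80  66 134 143  61  81 123  40  40  91 188 189 19
[... 642 characters left out ...]
67 173 156 127 126 126 111  65  71  69  71  70  68  65  58 114 129
  129 129 145 191 192 189]
 [179 180 188 141 136 135 133 117  65  67  69  71  71  68  65  76 126 127
  128 127 137 179 181 187]
 [187 187 186 138 134 133 130 101  95  75  69  71  70  71  80 105 126 126
  126 126 152 177 178 177]
 [186 188 187 149 133 133 103 100 100 100  96  86  86  86  88 123 125 126
  126 131 175 176 177 179]
 [185 186 187 182 137 119  97  98  99  99 100 100  99  92 103 124 126 126
  120 170 174 176 176 177]
 [185 186 187 187 170 111  98  98  97  97  97  98  99 107 136 136 129 159
  174 174 175 174 174 174]
 [184 185 185 186 148 142 140 126 105 100  97  96 100 128 150 179 186 187
  184 182 183 181 183 188]]
```

Call:
{"name": "arm_command", "arguments": {"targets": [{"linear": [0, 0, -0.15], "turn": 0, "grip": 1}, {"linear": [0, 0, -0.3], "turn": 0, "grip": 1}, {"linear": [0, 0, -0.45], "turn": 0, "grip": 1}, {"linear": [0, 0, -0.6], "turn": 0, "grip": 1}, {"linear": [0, 0, -0.6], "turn": 0, "grip": 1}, {"linear": [0, 0, -0.6], "turn": 0, "grip": 1}]}}

```text
t: 17.3
eef_pos: [0.5444, -0.298, 0.2081]
tool_rot: [-0.122, 0.993, -0.001, 0.001]
wrist_force: [-0.4, 0.9, -0.5]
grip_width: 0.0852
grip_force: 0.0
```

```bash
python3 - <<'E'
from h import *
a=shot('scene','s8');w=shot('wrist','w12');b=shot('top','t8');S=np.array([.546,-.297])
th=np.linspace(0,2*np.pi,60)
for n,c in(('scene',a),('wrist',w),('top',b)):
    pr=lambda z:np.array([proj(c,[S[0]+.029*np.cos(t),S[1]+.029*np.sin(t),z]) for t in th])
    P=np.vstack([pr(.04),pr(.09)]).astype(np.float32)
    print(n,'pred hull bbox',P.min(0).round(1),P.max(0).round(1))
    g=cv2.cvtColor(c['pixels'],cv2.COLOR_RGB2GRAY);lo=np.maximum(P.min(0).astype(int)-12,0);hi=P.max(0).astype(int)+12
    sub=g[lo[1]:hi[1],lo[0]:hi[0]];_,m=cv2.threshold(sub,84,255,cv2.THRESH_BINARY_INV)
    cs,_=cv2.findContours(m,cv2.RETR_EXTERNAL,cv2.CHAIN_APPROX_NONE);k=max(cs,key=cv2.contourArea);x,y,ww,hh=cv2.boundingRect(k)
    print('  meas bbox',x+lo[0],y+lo[1],x+ww+lo[0],y+hh+lo[1])
go([.5,-.2,.25])
a0=load('s4')['pixels'].astype(int);d=np.abs(a['pixels'].astype(int)-a0).max(2)>40;print('E drum region change',d[155:220,275:335].sum())
E
```

```text
scene pred hull bbox [183.9 250.8] [212.4 285.4]
  meas bbox 186 253 213 288
wrist pred hull bbox [247.8 168.2] [312.6 238.6]
  meas bbox 251 181 310 236
top pred hull bbox [364.7 194.8] [387.9 216.8]
  meas bbox 366 182 399 216
t 17.45 at [ 0.5429 -0.2971  0.2052] yaw 104.0 | dist 0.115 linear [0.0909, 0.5235, -0.2233] turn 0.0 rows 3
E drum region change 0
```

Call:
{"name": "arm_command", "arguments": {"targets": [{"linear": [0.1, 0.5, -0.22], "turn": 0, "grip": 1}, {"linear": [0.1, 0.5, -0.22], "turn": 0, "grip": 1}, {"linear": [0.1, 0.5, -0.22], "turn": 0, "grip": 1}, {"linear": [0.1, 0.5, -0.22], "turn": 0, "grip": 1}, {"linear": [0.1, 0.5, -0.22], "turn": 0, "grip": 1}, {"linear": [0.1, 0.5, -0.22], "turn": 0, "grip": 1}]}}

```text
t: 17.95
eef_pos: [0.4997, -0.2057, 0.2496]
tool_rot: [-0.122, 0.993, 0.0, -0.001]
wrist_force: [0.4, -0.3, 0.1]
grip_width: 0.0856
grip_force: 0.0
```

```bash
python3 - <<'E'
from h import *
th=np.linspace(0,2*np.pi,60)
a=shot('scene','s9')
def chk(n,c,F,ax,r):
    F=np.array(F);ax=np.array(ax)/np.linalg.norm(ax);u=np.cross(ax,[0,1,0]);u/=np.linalg.norm(u);v=np.cross(ax,u)
    P=np.array([proj(c,F+h*ax+r*(np.cos(t)*u+np.sin(t)*v)) for t in th for h in(0,.05)])
    lo=P.min(0).astype(int)-8;hi=P.max(0).astype(int)+8
    g=cv2.cvtColor(c['pixels'],cv2.COLOR_RGB2GRAY)[lo[1]:hi[1],lo[0]:hi[0]];_,m=cv2.threshold(g,84,255,cv2.THRESH_BINARY_INV)
    cs,_=cv2.findContours(m,cv2.RETR_EXTERNAL,cv2.CHAIN_APPROX_NONE);x,y,w,h=cv2.boundingRect(max(cs,key=cv2.contourArea))
    print(n,np.r_[P.min(0),P.max(0)].round(1),'meas',[x+lo[0],y+lo[1],x+w+lo[0],y+h+lo[1]])
s0=load('s0')
chk('thin start',s0,[.546,-.297,.04],[0,0,1],.02)
chk('thick now',a,[.546,-.297,.04],[0,0,1],.029)
chk('thick start',s0,[.5422,.2905,.07],[-.485,-.121,.866],.029)
chk('thin now',a,[.6005,.0713,.07],[-.471,-.167,.866],.02)
print(get_state()['wrist_force'])
E
```

```text
thin start [188.  253.8 208.4 282.2] meas [np.int64(188), np.int64(257), np.int64(208), np.int64(282)]
thick now [183.9 250.8 212.4 285.4] meas [np.int64(186), np.int64(253), np.int64(213), np.int64(287)]
thick start [312.1 117.1 337.6 143.2] meas [np.int64(313), np.int64(119), np.int64(341), np.int64(143)]
thin now [290.4 165.9 313.  190.6] meas [np.int64(290), np.int64(162), np.int64(320), np.int64(190)]
[ 0.10885091 -0.40092115  0.72860349]
```

```bash
python3 -c "
from plant import *
print(close_job())"
```

```text
the job is handed in; nothing more can be done
None
```

The job is handed in: the thin drum is on the empty holder's peg and the thick drum is down on the spindle collar, both released; by force and image measurements both look fully seated, with the bystanders untouched.

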